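Reload the analyser's cartridge magazine over its drop-leaf trough

TASK

Reload the analyser's magazine: swing the prop leg up past its centre so that it holds the loading trough level by itself, and let go of it. Then feed every cartridge that lies on the bench, one after another, lengthwise through the trough into the closed-end tube, each pushing the last deeper, until all are inside and the last is flush with the mouth; finally fold the leg back down so that the trough hangs stowed. Leave the other things on the bench where they stand.

Things in the scene. Friction and masses are not known exactly. Their poses are not given: they have to be found in the camera images.
- magazine: cartridge magazine fixed to the bench. Origin on the bench below the middle of the tube's mouth, z up, y pointing out of the mouth along the tube's axis: the tube runs 330 mm towards -y to its closed end at a white analyser 150 mm tall; the trough lies towards +y, the leg's grip on the -x side. Grey base plate 100 mm wide, 8 mm thick, reaches to y = +149 mm.
- mouth (a point): centre of the square tube's opening, 89 mm above the bench; axes as the magazine's. Inside 30 mm wide, 31 mm high, floor 74 mm and top 108 mm above the bench, a 14 mm viewing slot along the top; flared lips 11 mm high lead in from the trough. Five cartridges (320 mm) fit end to end. A cartridge is flush with the mouth when its centre is at y = -32 mm here.
- trough (a point): centre of the floor of the aluminium trough, a drop leaf 125 mm long in line with the tube, hinged at its mouth. Floor 30 mm wide, flanks rise at 45 degrees to 10 mm above it, 50 mm wide over all. Hangs 16 degrees down, outer end low, while the leg is folded; with the leg up it is level, floor 75 mm above the bench, from magazine y = +16 to +141 mm, this point at y = +76.
- leg (a joint): angle of the prop leg under the trough, rad, about an axis along magazine x. 0 = folded: its arm points to magazine +y, rising 0.30 rad above level. Grows as the arm swings up and over towards the tube; dead centre at 1.27, hard stop at 1.62, where it stays by the weight on it. Let go short of centre it falls back. Takes under 6 N at the grip.
- leg_handle (a point): middle of the leg's grip: black round bar 14 mm thick, 56 mm long, along magazine x, at the end of a steel arm beside the trough, on the robot's side. 108 mm to the -x side of the trough's centre line, 100 mm from the leg's axis; 46 mm above the bench folded, 110 mm with the leg up (then at magazine y = +45 mm). The bar can turn in the fingers.
- leg_hinge (a point): point on the leg's fixed axis beside the middle of the grip: magazine x = -108 mm, y = +79 mm, 16 mm above the bench
- cartridge0: grey plastic cartridge: square body 26 x 26 x 54 mm with a blue round boss (20 mm) standing 5 mm out of each end, 64 mm long in all, both ends alike, 90 g. Origin at its centre, x axis along its length; on the bench it lies on a flat side, its centre 13 mm up. May be absent.
- cartridge1: grey plastic cartridge: square body 26 x 26 x 54 mm with a blue round boss (20 mm) standing 5 mm out of each end, 64 mm long in all, both ends alike, 90 g. Origin at its centre, x axis along its length; on the bench it lies on a flat side, its centre 13 mm up. May be absent.
- cartridge2: grey plastic cartridge: square body 26 x 26 x 54 mm with a blue round boss (20 mm) standing 5 mm out of each end, 64 mm long in all, both ends alike, 90 g. Origin at its centre, x axis along its length; on the bench it lies on a flat side, its centre 13 mm up. May be absent.
- cartridge3: grey plastic cartridge: square body 26 x 26 x 54 mm with a blue round boss (20 mm) standing 5 mm out of each end, 64 mm long in all, both ends alike, 90 g. Origin at its centre, x axis along its length; on the bench it lies on a flat side, its centre 13 mm up. May be absent.
- cartridge4: grey plastic cartridge: square body 26 x 26 x 54 mm with a blue round boss (20 mm) standing 5 mm out of each end, 64 mm long in all, both ends alike, 90 g. Origin at its centre, x axis along its length; on the bench it lies on a flat side, its centre 13 mm up. May be absent.
- jar: bystander: small blue-capped jar, 38 mm across, 55 mm tall; origin under its centre
- dish: bystander: clear round dish, 52 mm across, 14 mm tall; origin under its centre
- tipbox: bystander: blue box with a clear lid, 90 x 120 x 73 mm; origin under its centre
- flask: bystander: bottle, 52 mm across, 120 mm tall; origin under its centre
There are look-alikes about, which are no part of the job. Leave any turquoise look-alike of the cartridge1 alone. What is shaped like the cartridge2 but orange is not meant.

How it is judged (in metres and radians):
On the way, in this order (a step that is already met when the one before it is completed fails the run):
1. the leg stands past centre at its stop, holding the trough level, and nothing of the gripper touches it (value of joint leg above 1.45 rad and contact force between the fingers and leg below 0.2 N), for 0.4 s.
2. all cartridges present are inside the tube while the leg still holds the trough level (value of joint leg above 1.45 rad and y of cartridge0 in the frame of mouth between -0.34 and -0.024 m and x of cartridge0 in the frame of mouth between -0.012 and 0.012 m and z of cartridge0 in the frame of mouth between -0.012 and 0.012 m and y of cartridge1 in the frame of mouth between -0.34 and -0.024 m and x of cartridge1 in the frame of mouth between -0.012 and 0.012 m and z of cartridge1 in the frame of mouth between -0.012 and 0.012 m and y of cartridge2 in the frame of mouth between -0.34 and -0.024 m and x of cartridge2 in the frame of mouth between -0.012 and 0.012 m and z of cartridge2 in the frame of mouth between -0.012 and 0.012 m and y of cartridge3 in the frame of mouth between -0.34 and -0.024 m and x of cartridge3 in the frame of mouth between -0.012 and 0.012 m and z of cartridge3 in the frame of mouth between -0.012 and 0.012 m and y of cartridge4 in the frame of mouth between -0.34 and -0.024 m and x of cartridge4 in the frame of mouth between -0.012 and 0.012 m and z of cartridge4 in the frame of mouth between -0.012 and 0.012 m), for 0.3 s.
3. the leg is folded back down (value of joint leg below 0.12 rad), for 0.2 s.
At the end, for the whole second after the job is handed in: Every cartridge present is at rest inside the tube, lying along it, none standing more than 8 mm out of the mouth, and the leg is folded to within 0.12 rad of its rest (y of cartridge0 in the frame of mouth between -0.34 and -0.024 m and x of cartridge0 in the frame of mouth between -0.012 and 0.012 m and z of cartridge0 in the frame of mouth between -0.012 and 0.012 m and y of cartridge1 in the frame of mouth between -0.34 and -0.024 m and x of cartridge1 in the frame of mouth between -0.012 and 0.012 m and z of cartridge1 in the frame of mouth between -0.012 and 0.012 m and y of cartridge2 in the frame of mouth between -0.34 and -0.024 m and x of cartridge2 in the frame of mouth between -0.012 and 0.012 m and z of cartridge2 in the frame of mouth between -0.012 and 0.012 m and y of cartridge3 in the frame of mouth between -0.34 and -0.024 m and x of cartridge3 in the frame of mouth between -0.012 and 0.012 m and z of cartridge3 in the frame of mouth between -0.012 and 0.012 m and y of cartridge4 in the frame of mouth between -0.34 and -0.024 m and x of cartridge4 in the frame of mouth between -0.012 and 0.012 m and z of cartridge4 in the frame of mouth between -0.012 and 0.012 m and value of joint leg below 0.12 rad and linear speed of each of cartridge0, cartridge1, cartridge2, cartridge3, cartridge4 below 0.02 m/s); the robot touches nothing.
It fails at once if a bystander is pushed more than 5 cm or tipped over (distance of any of jar, dish, tipbox, flask from where it was at the start of the episode above 0.05 m or angle between any of jar, dish, tipbox, flask's own z axis and vertical above 0.7 rad).
Of cartridge0, cartridge1, cartridge2, cartridge3, cartridge4 only 3 to 5 are there at a start; the rules pass over those that are not, and their reading is None.
At some moment in a run one of cartridge0, cartridge1, cartridge2, cartridge3, cartridge4 may be knocked a few centimetres aside while the robot is not near it.
Once in a run the grip may slacken for a moment while it holds something.
It also fails if it takes over 210 s, if anything falls off the work surface, if the arm or the gripper's body presses on something with over 40 N, if the wrist force passes 120 N, or if a joint passes its speed limit or range.

ROBOT

A 6-joint arm with a two-finger parallel gripper is mounted at the origin on the work surface. World frame = base frame: x ahead of the robot, y to its left, z up, the work surface at z = 0. Lengths are in mm, angles in rad, forces in N, time in s.
With the tool pointing down it reaches from about 275 to 825 mm from the base axis. Payload 5.2 kg.
Tool frame: the origin (TCP) lies at the very end of the fingers, on their centre line; the grasp point (between the pads) lies 19 mm behind it; z points along the fingers, y is the line along which they close (so a half turn about z gives the same grasp; the last joint's range is limited). The gripper opens to 93 mm and grips with 3 to 60 N. Pads are 15 mm wide; open, the fingers measure 128 mm over their backs; the gripper's body (75 mm by 188 mm) begins 65 mm behind the grasp point.
Start: joints at [0.948, 0.259, 1.535, -0, 1.348, -0.203], TCP at [224.147, 502.258, 218.653] pointing down, gripper open.
Joint ranges: [-3.14, 3.14], [-0.91, 2.08], [0.19, 2.58], [-1.22, 4.36], [0.22, 2.71], [-3.12, 3.12]. Speed limits (rad/s): [2.57, 2.57, 3.14, 3.14, 3.14, 3.14].

INTERFACE

Orientations are given as [roll, pitch, yaw] about the fixed x, y, z axes, in that order (R = Rz(yaw) Ry(pitch) Rx(roll)).
In Python, from bench import robot gives the robot as it stands. The module is installed in compiled form; this text tells all that it offers. Calls block until the motion is done:
- robot.move_ptp(position, orientation): joint-space move of the TCP to a pose.
- robot.move_linear(position, ori=None, speed=150, f_stop=None): straight line of the TCP; ori=None keeps the orientation; speed is the mean speed in mm/s. With f_stop (N) it stops when the force on the tool has changed by that much, and returns True; else False.
- robot.move_j(angles): joint-space move.
- robot.move_gripper(opening): opening from 0.0 (shut) to 1.0 (fully open); the grip force is fixed at half the most; returns when the fingers have stopped.
- robot.sleep(seconds).
- robot.inverse_kinematics(position, orientation): joint angles nearest the present ones, or None.
- robot.get_image(name): name is "side" or "top" or "wrist"; returns a dict with "img" (384x512x3 uint8, blue, green, red), "fovy" (degrees; the focal length in pixels is half the picture's height over the tangent of half this angle, whatever the lens; pixels are square), "cx", "cy" (the principal point, pixels), "k1" (the pictures are not rectified: a ray, as slopes to the right and down, at radius r is drawn at 1 + k1 r^2 times it, then the intrinsics apply), "eye" and "orientation" of the camera in the world. Camera axes: x right, y down, z forward; pixel columns grow to the right and rows downward; lengths in mm; the calibration is good to about 2 mm. A picture is of the moment at which its call begins. There is no depth.
A pose or a line that the arm cannot do raises robot.MotionError and nothing moves.
- robot.hand_in(): hands the job in; it is judged then, once.
Readings, each from a call of its own:
- robot.current_t(): time.
- robot.current_qpos(): joint angles.
- robot.current_joint_vel(): joint speeds.
- robot.current_joint_efforts(): joint torques, N m.
- robot.current_tcp_pos(): TCP position.
- robot.current_eef_rot(): TCP orientation.
- robot.current_contact_force(): force on the tool from outside, world axes, zero at the start.
- robot.current_ft_torque(): the same for the moment, N m.
- robot.current_gripper_width(): opening from 0.0 (shut) to 1.0 (fully open).
- robot.current_finger_force(): force on a finger pad.
Only numpy, scipy, OpenCV 4.12 (cv2) and the standard library are available. Lean on these libraries where they do the work, as an engineer would, in place of code of your own. Each camera call takes 0.05 s, during which the arm holds its last target. There are 200 camera calls.

## Working session

There is one attempt and no reset: what is moved stays moved. The work goes in short steps, each a Python script; the robot and the scene stay as the last script left them, time stands still between calls to the robot, and variables do not carry over. Pictures are saved under pics/ and viewed, at most 14 in all, crops included, and the job is handed in when it is done.

```bash
mkdir -p pics; python3 - <<'E'
from bench import robot
import cv2
for n in("top","side","wrist"):
    d=robot.get_image(n); cv2.imwrite(f"pics/{n}0.png",d["img"])
    print(n,{k:v for k,v in d.items() if k!="img"})
print(robot.current_eef_rot(),robot.current_t())
E
```

```text
top {'fovy': 45.154311261938844, 'cx': 262.0075991253939, 'cy': 187.34735598103015, 'k1': 0.0028544747051816774, 'eye': array([ 438.52062455,   53.97920275, 1114.83530116]), 'orientation': array([-3.0679822 , -0.01063393, -1.57183307])}
side {'fovy': 50.34669505386434, 'cx': 263.1701207456855, 'cy': 193.8544388358783, 'k1': -0.12936368866107745, 'eye': array([ -66.58183524, -730.89240207,  660.54823859]), 'orientation': array([-2.10419498,  0.01159371, -0.63320465])}
wrist {'fovy': 62.71275913403364, 'cx': 256.2750390397642, 'cy': 191.7304566959425, 'k1': 0.015230053995940912, 'eye': array([151.52069486, 534.14529467, 382.98890422]), 'orientation': array([2.84824604e+00, 2.00255104e-03, 1.15045257e+00])}
[-3.14024814e+00 -2.97819058e-04  2.72174760e+00] 0.15
```

```bash
python3 - <<'E'
import cv2
a=cv2.imread("pics/top0.png");cv2.imwrite("pics/top0b.png",cv2.resize(a,(800,600),interpolation=cv2.INTER_CUBIC))
E
```

```text
(no output)
```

View pics/top0b.png

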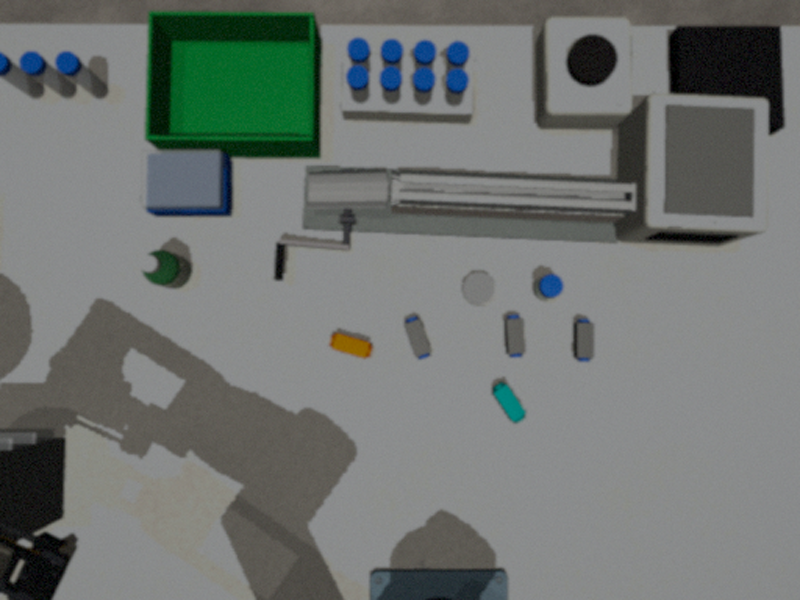

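View pics/side0.png

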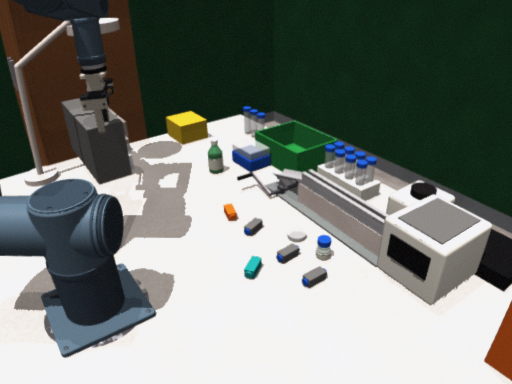

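Three grey cartridges, at (417,337), (514,335) and (584,340) in the enlarged top view. The orange one at (351,345) and the turquoise one at (508,401) are look-alikes. The leg grip is at (280,262) and the tube mouth at about (392,190). I'll zoom in to measure.

```bash
cat > h.py <<'E'
from bench import robot
import cv2, numpy as np
from scipy.spatial.transform import Rotation as R
def cam(d):
    f=d["img"].shape[0]/2/np.tan(np.radians(d["fovy"]/2)); return f,R.from_euler("xyz",d["orientation"]).as_matrix()
def px2w(d,u,v,z):
    f,M=cam(d); p=np.array([u-d["cx"],v-d["cy"]])/f; q=p.copy()
    for _ in range(20): q=p/(1+d["k1"]*(q@q))
    r=M@np.array([q[0],q[1],1]); return d["eye"]+r*(z-d["eye"][2])/r[2]
def w2px(d,P):
    f,M=cam(d); c=M.T@(np.asarray(P,float)-d["eye"]); q=c[:2]/c[2]
    return q*(1+d["k1"]*(q@q))*f+[d["cx"],d["cy"]]
E
python3 - <<'E'
from h import *
import pickle
d=robot.get_image("top"); pickle.dump(d,open("top.pkl","wb"))
a=d["img"]
cv2.imwrite("pics/c1.png",cv2.resize(a[95:265,170:410],(800,567),interpolation=cv2.INTER_CUBIC))
g=a[195:240,250:390].astype(int)
# grey cartridge bodies by darkness
h=cv2.cvtColor(a,cv2.COLOR_BGR2HSV); grey=cv2.cvtColor(a,cv2.COLOR_BGR2GRAY)
bg=np.median(grey[195:260,250:390]); print(bg)
m=((grey<bg-35)*255).astype(np.uint8); m[:195]=0; m[265:]=0; m[:,:200]=0; m[:,400:]=0
n,l,s,c=cv2.connectedComponentsWithStats(m)
for i in range(1,n):
    if s[i,4]>40:
        ys,xs=np.nonzero(l==i); r=cv2.minAreaRect(np.c_[xs,ys].astype(np.float32))
        b=cv2.boxPoints(r); w=[px2w(d,*p,26)[:2] for p in b]
        print(r,s[i,4],px2w(d,*r[0],26).round(1),np.linalg.norm(w[0]-w[1]).round(1),np.linalg.norm(w[1]-w[2]).round(1),a[l==i].mean(0).round())
E
```

```text
140.0
((328.5603332519531, 213.52587890625), (29.302291870117188, 12.096735954284668), 86.633544921875) 333 [ 456.9 -114.6   26. ] 28.7 69.0 [90. 88. 86.]
((266.75, 214.7500457763672), (29.09295082092285, 11.067971229553223), 71.56504821777344) 298 [454.1  31.2  26. ] 26.1 68.4 [95. 93. 91.]
((372.5, 216.0), (28.0, 13.0), 90.0) 356 [ 451.  -218.3   26. ] 30.8 66.0 [83. 82. 81.]
((224.77357482910156, 218.79246520996094), (27.1973876953125, 13.186612129211426), 15.945395469665527) 321 [444.7 129.9  26. ] 30.9 64.0 [ 22.  93. 129.]
((324.0384521484375, 254.80767822265625), (27.457660675048828, 11.926054954528809), 56.3099365234375) 279 [ 360.3 -102.8   26. ] 28.1 63.7 [113. 118.  20.]
```

View pics/c1.png

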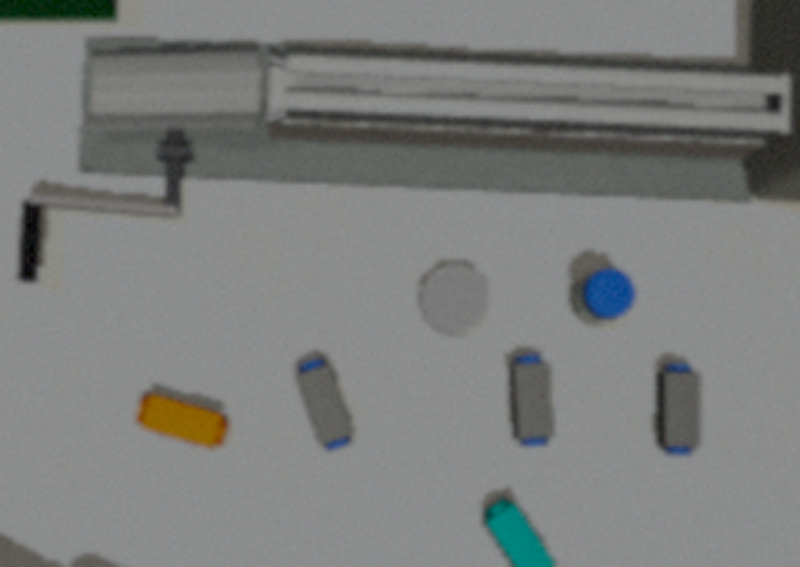

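```bash
python3 - <<'E'
from h import *
import pickle
from scipy.optimize import least_squares
d=pickle.load(open("top.pkl","rb"))
P=lambda u,v,z: px2w(d,170+(u+.5)/3.333-.5,95+(v+.5)/3.333-.5,z)
A=P(80,171,8);B=P(748,200,8);G=P(30,241,46);S0=P(285,87,110);S1=P(765,102,110);M0=P(268,45,110);M1=P(268,122,110)
print("corner",A,"edge",B,"grip",G,"slot",S0,S1,"mouth",M0,M1)
def w(p,l): c,s=np.cos(p[2]),np.sin(p[2]); return np.array([p[0]+c*l[0]-s*l[1],p[1]+s*l[0]+c*l[1]])
def inv(p,q): c,s=np.cos(p[2]),np.sin(p[2]); x,y=q[0]-p[0],q[1]-p[1]; return np.array([c*x+s*y,-s*x+c*y])
f=lambda p:[*(inv(p,A)-[-50,149]),inv(p,B)[0]+50,*(inv(p,G)-[-108,174.5]),inv(p,S0)[0],inv(p,S1)[0]]
r=least_squares(f,[650,50,0]); print(r.x,np.round(r.fun,1),inv(r.x,M0),inv(r.x,M1))
for q in (P(313,364,20),P(340,443,20),P(527,358,20),P(534,441,20),P(676,368,20),P(678,451,20)): print(q.round(1))
for n,u,v in(("dish",454,298),("jar",608,293)): print(n,P(u,v,14 if n=="dish" else 55))
E
```

```text
corner [620.43268777 207.14406551   8.        ] edge [ 599.48138661 -277.97331433    8.        ] grip [564.89595763 236.20831117  46.        ] slot [659.86162822  58.16734499 110.        ] [ 650.15924664 -260.12489262  110.        ] mouth [688.05771566  69.43552714 110.        ] [636.42363613  69.39192057 110.        ]
[ 6.63393475e+02  5.66922442e+01 -4.35273049e-02] [ 0.5 -0.6  0.7  1.8  0.6 -3.6  0.6] [24.08637418 13.80444189] [-27.49690195  11.51409393]
[480.   38.6  20. ]
[424.   19.5  20. ]
[ 484.2 -113.9   20. ]
[ 425.2 -118.2   20. ]
[ 477.  -220.2   20. ]
[ 418.  -220.5   20. ]
dish [527.56056721 -62.82498728  14.        ]
jar [ 527.69818589 -165.24115222   55.        ]
```

```bash
cat >> h.py <<'E'
import json,os
MAG=np.array(json.load(open("mag.json"))) if os.path.exists("mag.json") else np.array([663.4,56.7,-.0432])
def mw(x,y,z):
    c,s=np.cos(MAG[2]),np.sin(MAG[2]); return np.array([MAG[0]+c*x-s*y,MAG[1]+s*x+c*y,z])
def wm(q):
    c,s=np.cos(MAG[2]),np.sin(MAG[2]); x,y=q[0]-MAG[0],q[1]-MAG[1]; return np.array([c*x+s*y,-s*x+c*y])
def down(yaw): return [np.pi,0,yaw]
YL=np.pi+MAG[2]           # fingers close along magazine y
E
python3 - <<'E'
from h import *
import pickle
robot.move_ptp(mw(-108,130,230),down(YL))
print(robot.current_t(),robot.current_qpos())
d=robot.get_image("wrist");pickle.dump(d,open("w1.pkl","wb"))
print(d["eye"])
cv2.imwrite("pics/w1.png",cv2.resize(d["img"],(800,600),interpolation=cv2.INTER_CUBIC))
E
```

```text
1.875 [ 1.41794525e-01  3.28537358e-01  1.41049352e+00  3.84111136e-04
  1.40277275e+00 -1.38663206e+00]
[481.23257693 194.56873793 395.08778436]
```

View pics/w1.png

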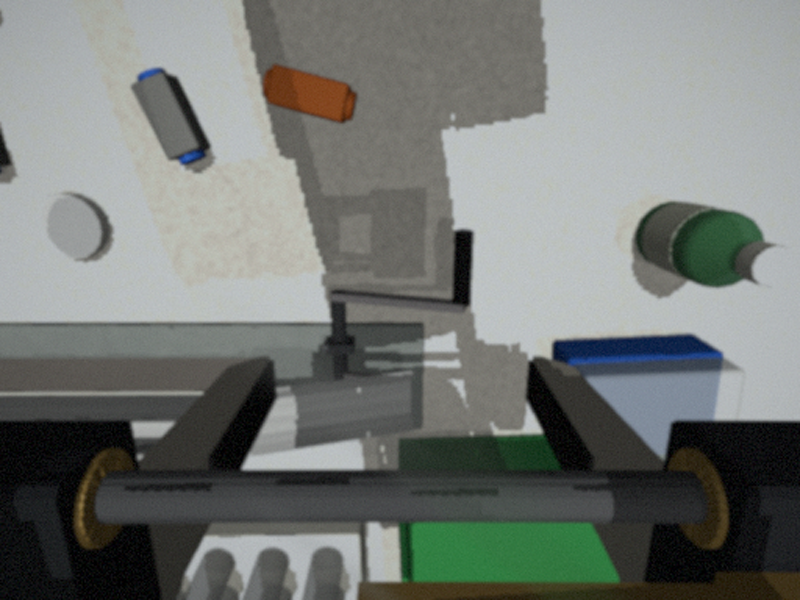

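The wrist view shows the grip bar from (463,231) to (463,304), with the plate corner at (424,324). I'll use these to refine the magazine pose.

```bash
python3 - <<'E'
from h import *
import pickle
from scipy.optimize import least_squares
d=pickle.load(open("w1.pkl","rb")); t=pickle.load(open("top.pkl","rb"))
W=lambda u,v,z: px2w(d,(u+.5)*.64-.5,(v+.5)*.64-.5,z)
P=lambda u,v,z: px2w(t,170+(u+.5)/3.333-.5,95+(v+.5)/3.333-.5,z)
A=W(424,324,8);B=W(5,323,8);G=W(463,267,50)
print(A,B,G, P(80,171,8),P(748,200,8))
def inv(p,q): c,s=np.cos(p[2]),np.sin(p[2]); x,y=q[0]-p[0],q[1]-p[1]; return np.array([c*x+s*y,-s*x+c*y])
A2,B2,G2,S0,S1=P(80,171,8),P(748,200,8),P(30,241,48),P(285,87,110),P(765,102,110)
f=lambda p:[*(inv(p,A)-[-50,149]),inv(p,B)[0]+50,*(inv(p,G)-[-108,174.5]),*(inv(p,A2)-[-50,149]),inv(p,B2)[0]+50,*(inv(p,G2)-[-108,174.5]),inv(p,S0)[0]/2,inv(p,S1)[0]/2]
r=least_squares(f,[650,50,0],loss="soft_l1"); print(r.x,np.round(r.fun,1))
json.dump(list(r.x),open("mag.json","w"))
E
```

```text
[619.86921965 208.08456407   8.        ] [ 603.91565775 -137.41030317    8.        ] [562.67430636 235.84324041  50.        ] [620.43268777 207.14406551   8.        ] [ 599.48138661 -277.97331433    8.        ]
[ 6.63504604e+02  5.67106382e+01 -4.37699916e-02] [-0.2  0.3 -1.  -0.6  0.   0.4 -0.6  0.7  1.4  0.2 -1.9  0.3]
```

```bash
cat >> h.py <<'E'
def bar(th): return mw(-108,79+100*np.cos(th+.3),16+100*np.sin(th+.3)-19)
E
python3 - <<'E'
from h import *
robot.move_gripper(.5)
robot.move_ptp(bar(0)+[0,0,70],down(YL))
print(robot.move_linear(bar(0),speed=120,f_stop=15))
robot.move_gripper(0); print("w",robot.current_gripper_width(),robot.current_finger_force())
for th in np.linspace(.12,1.62,13):
    robot.move_linear(bar(th),speed=90)
print(robot.current_gripper_width(),robot.current_contact_force(),wm(robot.current_tcp_pos()),robot.current_tcp_pos()[2])
robot.move_gripper(.45)
p=robot.current_tcp_pos(); robot.move_linear(p+[0,0,70])
t=robot.get_image("top"); cv2.imwrite("pics/t2.png",cv2.resize(t["img"][80:200,160:320],(800,600),interpolation=cv2.INTER_CUBIC))
print(robot.current_t())
E
```

```text
False
w 0.14281573533624187 30.00027358531952
0.14086267161470833 [-1.9152141   5.24934681  4.80338807] [-108.23043095   45.84094099] 91.1204295844782
9.9417
```

View pics/t2.png

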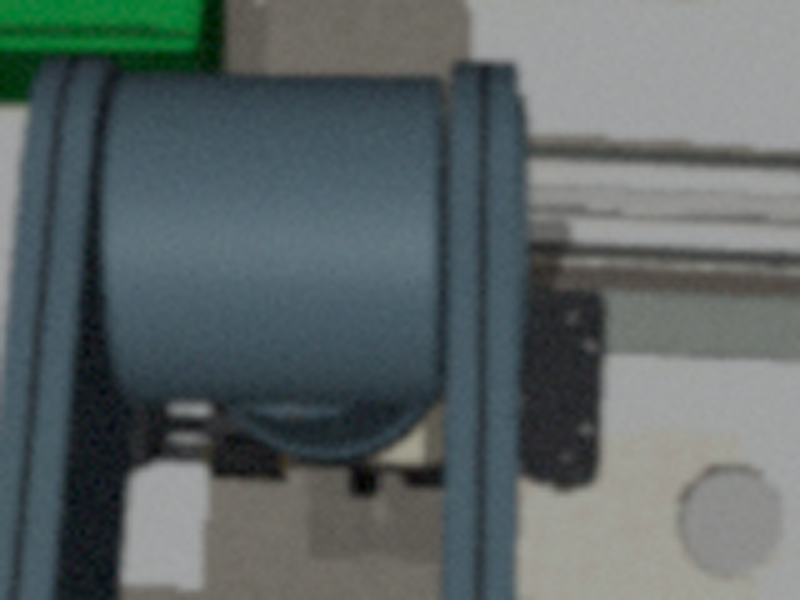

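The arm hides the leg in this view. I'll move over towards the cartridges and look with the wrist camera and from the side.

```bash
python3 - <<'E'
from h import *
import pickle
robot.move_gripper(.5)
robot.move_ptp([500,-30,280],down(YL))
d=robot.get_image("wrist");pickle.dump(d,open("w2.pkl","wb"))
cv2.imwrite("pics/w2.png",d["img"])
t=robot.get_image("side"); cv2.imwrite("pics/s2.png",cv2.resize(t["img"][140:290,210:410],(800,600),interpolation=cv2.INTER_CUBIC))
print(robot.current_t(),d["eye"])
E
```

```text
11.175 [420.53750078 -26.95037717 444.32611197]
```

View pics/w2.png

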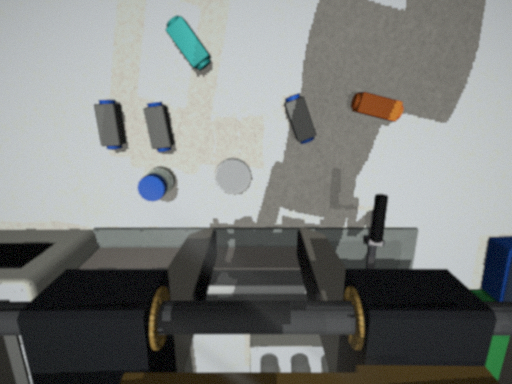

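View pics/s2.png

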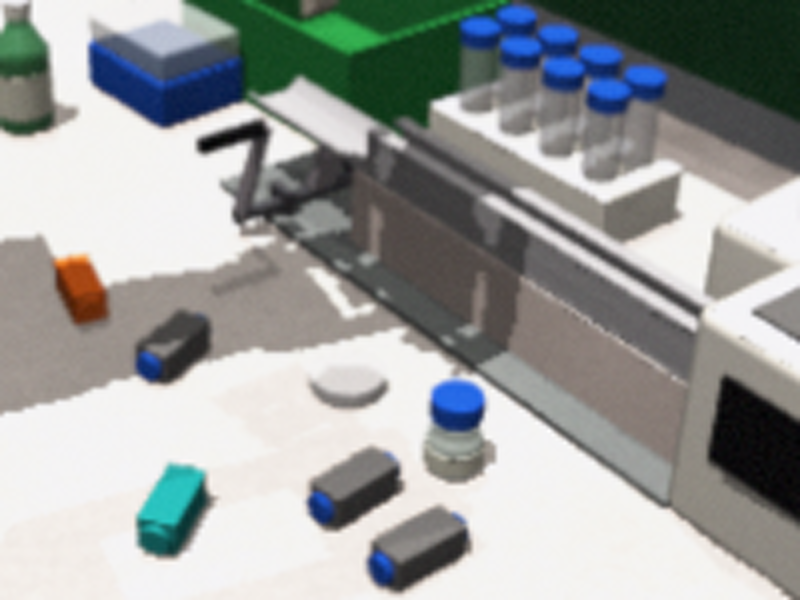

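The leg is up at its stop and the trough is level. One cartridge has been knocked: the two on the left are now closer together. I'll zoom in on all three.

```bash
python3 - <<'E'
import cv2,numpy as np
a=cv2.imread("pics/w2.png")
l=cv2.resize(a[90:160,85:180],None,fx=6,fy=6,interpolation=cv2.INTER_CUBIC);r=cv2.resize(a[85:155,275:325],None,fx=4,fy=4,interpolation=cv2.INTER_CUBIC)
o=np.zeros((420,770,3),np.uint8);o[:,:570]=l;o[:280,570:]=r;cv2.imwrite("pics/c2.png",o)
E
```

```text
(no output)
```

View pics/c2.png

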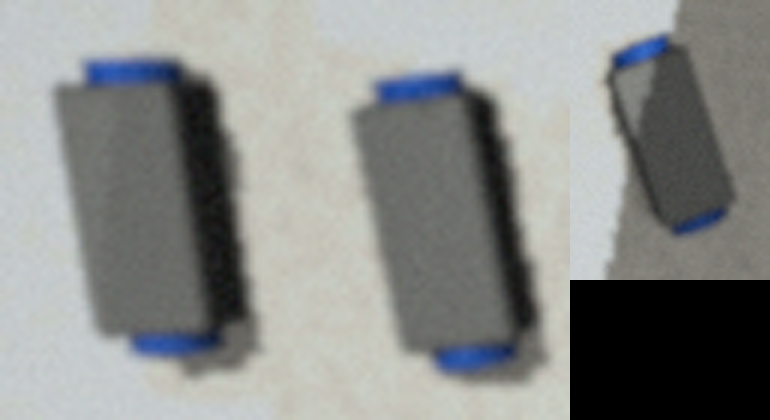

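```bash
cat >> h.py <<'E'
def carts(d,C):
    w=np.array([px2w(d,*c,26)[:2] for c in C]); ax=(w[2]+w[3]-w[0]-w[1])/2
    return w.mean(0),np.arctan2(ax[1],ax[0]),np.linalg.norm(ax),np.linalg.norm((w[1]+w[2]-w[0]-w[3])/2)
E
python3 - <<'E'
from h import *
import pickle
d=pickle.load(open("w2.pkl","rb"))
def q(L,s,ox,oy,sh=0): return [((u-sh+.5)/s-.5+ox,(v+.5)/s-.5+oy) for u,v in L]
out={}
for n,C in {"C":q([(56,88),(172,84),(212,330),(98,334)],6,85,90),"B":q([(355,112),(468,97),(520,338),(405,350)],6,85,90),"A":q([(614,72),(686,47),(735,200),(668,225)],4,275,85,570)}.items():
    c=carts(d,C); print(n,c); out[n]=[*c[0],c[1]]
json.dump(out,open("c.json","w"))
E
```

```text
C (array([ 447.23763222, -221.71262309]), np.float64(-0.015098490479469345), np.float64(52.15094958101663), np.float64(24.841468226755286))
B (array([ 453.20514409, -157.01586789]), np.float64(0.07846897588884356), np.float64(51.47364965344998), np.float64(25.12748356812259))
A (array([450.85335397,  30.1362806 ]), np.float64(0.32454118100009727), np.float64(51.79212208128139), np.float64(23.501524992382453))
```

```bash
cat >> h.py <<'E'
def pick(n):
    x,y,a=json.load(open("c.json"))[n]; o=down(np.pi+a)
    robot.move_gripper(.5)
    robot.move_ptp([x,y,90],o)
    print("hit",robot.move_linear([x,y,12],speed=100,f_stop=12))
    robot.move_gripper(0); w0=robot.current_gripper_width()
    robot.move_linear([x,y,140],speed=200)
    w1=robot.current_gripper_width(); print("grip",w0*93,w1*93); return w1*93>22
def place():
    o=down(MAG[2]+np.pi/2)
    robot.move_ptp(mw(0,84,150),o); w=robot.current_gripper_width()*93; print("over",w)
    if w<22: return False
    robot.move_linear(mw(0,84,100),speed=150)
    print("down",robot.move_linear(mw(0,84,88),speed=40,f_stop=6),robot.current_tcp_pos()[2],robot.current_gripper_width()*93)
    robot.move_gripper(.42); robot.move_linear(mw(0,84,165),speed=200)
    return True
def push(y_end=20.5):
    robot.move_gripper(0)
    robot.move_ptp(mw(0,150,165),down(YL)); robot.move_linear(mw(0,150,81),speed=150,f_stop=15)
    print("push",robot.move_linear(mw(0,y_end,81),speed=60,f_stop=30),wm(robot.current_tcp_pos()),robot.current_contact_force())
    robot.move_linear(mw(0,y_end+15,81),speed=150); robot.move_linear(mw(0,y_end+15,165),speed=200)
E
python3 - <<'E'
from h import *
if pick("A"):
    if place():
        d=robot.get_image("wrist"); cv2.imwrite("pics/w3.png",d["img"])
print(robot.current_t())
E
```

```text
hit False
grip 25.54824073809834 25.43948902943175
over 26.010250784093145
down False 87.92793843374835 25.342299508903164
18.3
```

View pics/w3.png

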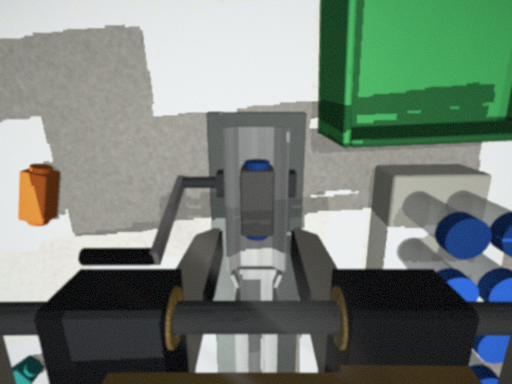

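The cartridge lies lengthwise in the trough, bosses at (257,165) and (257,237), and the trough is level. I'll push it in and check.

```bash
python3 - <<'E'
from h import *
push()
robot.move_ptp(mw(0,84,165),down(MAG[2]+np.pi/2))
robot.move_ptp(mw(-40,110,240),down(MAG[2]-np.pi/2))
d=robot.get_image("wrist"); cv2.imwrite("pics/w4.png",cv2.resize(d["img"],(800,600)))
print(robot.current_t())
E
```

```text
push False [-0.02441387 20.75301367] [0.66411066 0.49190215 1.00708911]
28.3583
```

View pics/w4.png

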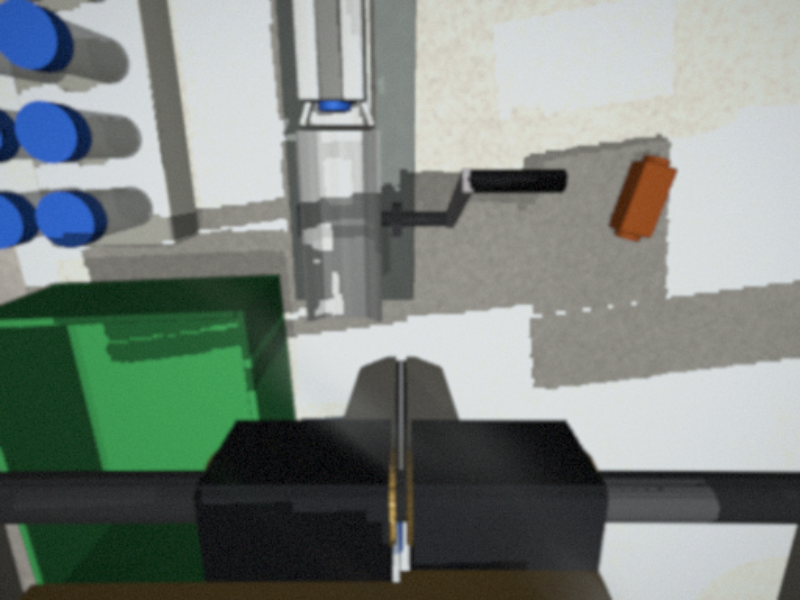

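```bash
python3 - <<'E'
from h import *
d=robot.get_image("wrist")
for v,z in((110,97),(110,88),(99,108),(99,112),(126,75)): print(v,z,wm(px2w(d,(334)*.64,v*.64,z)))
E
```

```text
110 97 [0.00916663 5.63875101]
110 88 [1.13675699 4.97968728]
99 108 [-1.60749422  0.70927818]
99 112 [-2.10543299  1.07944506]
126 75 [ 3.15594777 13.44337915]
```

The end boss stands about 5 mm out, so the fingers' half-thickness is about 15 mm. The last push can go 4 mm deeper. Next cartridge: B.

```bash
python3 - <<'E'
from h import *
if pick("B") and place():
    d=robot.get_image("wrist"); ref=cv2.imread("pics/w3.png"); cv2.imwrite("pics/w5.png",d["img"])
    df=np.abs(d["img"].astype(int)-ref)[110:245,205:310].mean(); print("diff",df)
    if df<12: push()
print(robot.current_t())
E
```

```text
hit False
grip 25.59370081158773 25.502985559213208
over 26.06955899305325
down False 87.95841149284148 25.780156575546542
diff 2.5983539094650205
push False [-0.04387458 20.65293312] [4.80438557e-04 1.60246924e-01 9.13709511e-01]
42.9
```

```bash
python3 - <<'E'
from h import *
ok=pick("C") and place()
if ok:
    d=robot.get_image("wrist"); ref=cv2.imread("pics/w3.png"); cv2.imwrite("pics/w6.png",d["img"])
    df=np.abs(d["img"].astype(int)-ref)[110:245,205:310].mean(); print("diff",df)
    if df<12: push(16.5)
robot.move_ptp(mw(0,84,165),down(MAG[2]+np.pi/2))
robot.move_ptp(mw(-40,110,240),down(MAG[2]-np.pi/2))
d=robot.get_image("wrist"); cv2.imwrite("pics/w7.png",cv2.resize(d["img"],(800,600)))
print(robot.current_t())
E
```

```text
hit False
grip 25.711722081477753 25.63075404687828
over 25.92552094859102
down False 88.00753767524806 25.4538752268556
diff 2.535590828924162
push False [-0.08844757 16.72630066] [ 0.43253362  3.0361851  -1.05131438]
61.575
```

View pics/w7.png

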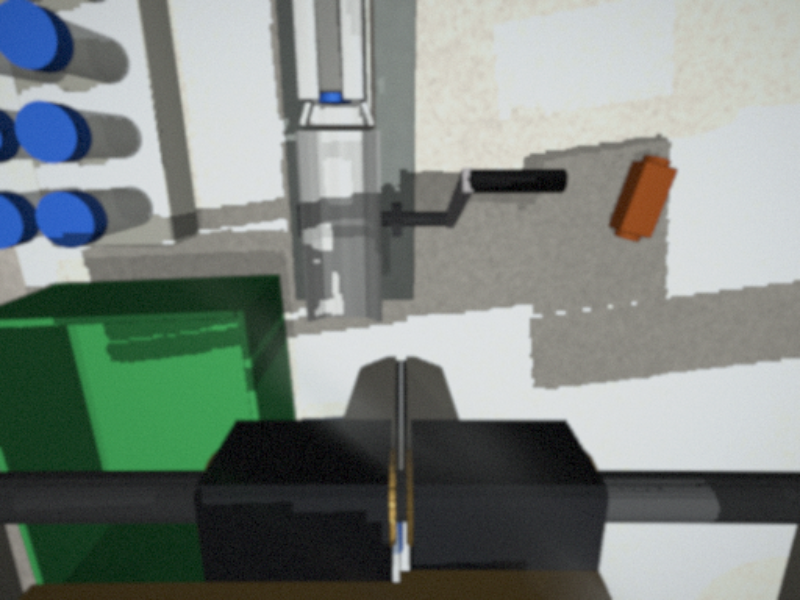

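The last cartridge is flush, its boss at (330,97) on the mouth edge. Before folding the leg I'll check that the area the arm hid at the start holds no more cartridges.

```bash
python3 - <<'E'
from h import *
d=robot.get_image("top"); cv2.imwrite("pics/t8.png",cv2.resize(d["img"],(800,600)))
E
```

```text
(no output)
```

View pics/t8.png

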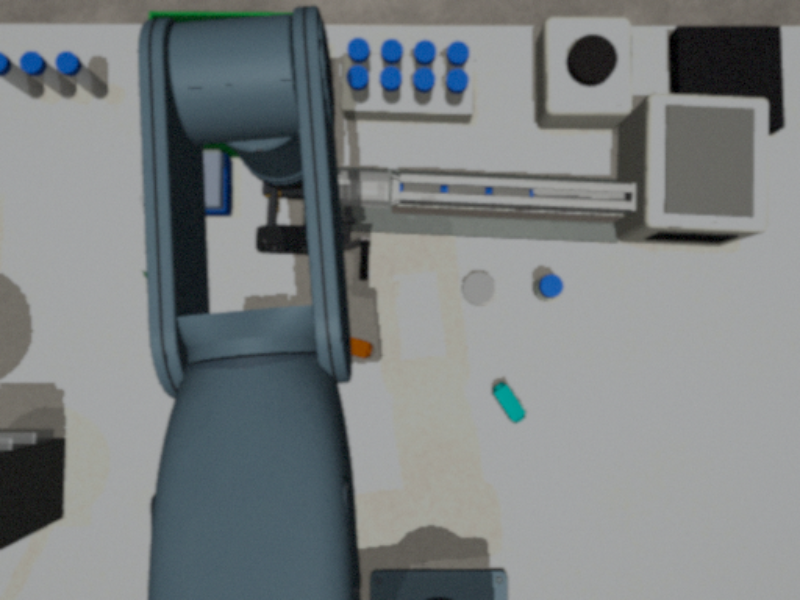

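The blue bosses at (402,187), (444,189), (488,191) and (532,193) are the ends and joints of three cartridges in the tube. No grey ones are left on the bench. Next I fold the leg.

```bash
python3 - <<'E'
from h import *
robot.move_gripper(.42)
robot.move_ptp(bar(1.62)+[0,0,80],down(YL))
print(robot.move_linear(bar(1.62),speed=120,f_stop=15))
robot.move_gripper(0); print("w",robot.current_gripper_width()*93)
for th in np.linspace(1.5,0.0,13): robot.move_linear(bar(th),speed=90)
print(robot.current_gripper_width()*93,robot.current_contact_force(),robot.current_tcp_pos()-bar(0))
robot.move_gripper(.45)
robot.move_linear(robot.current_tcp_pos()+[0,0,120],speed=150)
robot.move_ptp([400,150,330],down(YL))
robot.sleep(.3)
d=robot.get_image("top"); cv2.imwrite("pics/t9.png",cv2.resize(d["img"][80:230,160:360],(800,600)))
d=robot.get_image("side"); cv2.imwrite("pics/s9.png",cv2.resize(d["img"][140:290,210:410],(800,600)))
print(robot.current_t())
E
```

```text
False
w 13.138506532356217
13.14408931383507 [ 7.40582884 -1.46681757 -0.19650502] [ 0.06926863  1.17113043 -2.13979036]
71.9417
```

View pics/t9.png

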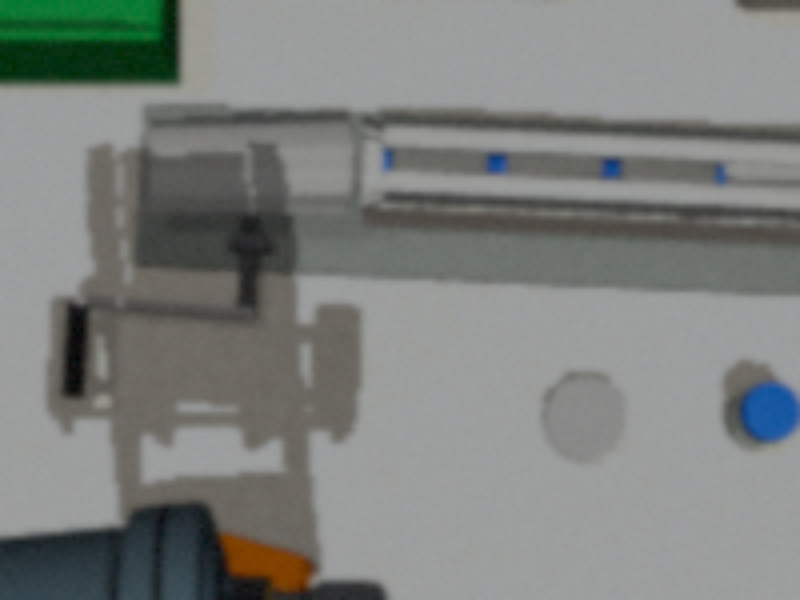

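View pics/s9.png

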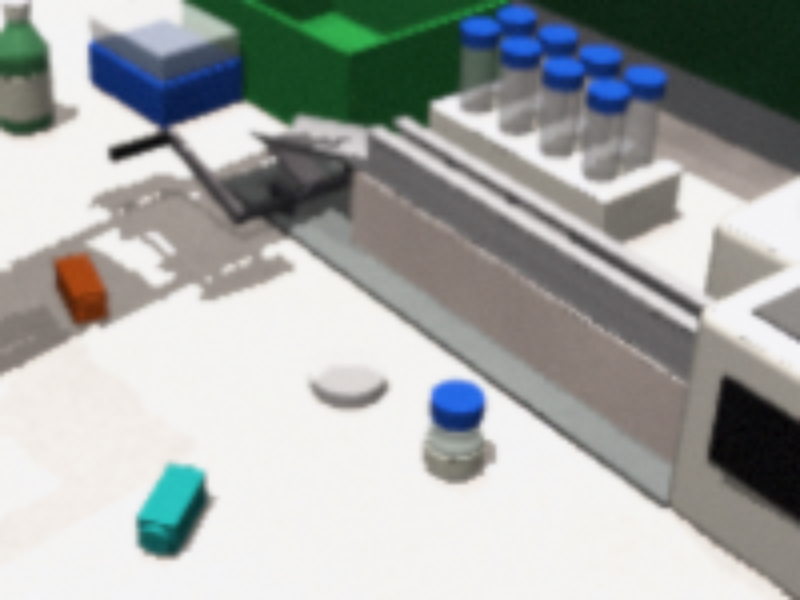

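The leg is folded with the bar at (75,350), the trough hangs down, and the three cartridges sit in the tube with their bosses at (388,158) to (720,173). The bystanders haven't moved.

```bash
python3 -c "
from bench import robot
print(robot.hand_in())"
```

```text
the job is handed in; nothing more can be done
None
```

The job is handed in after about 72 s of the 210 s: all three cartridges on the bench are in the tube with the last one flush, the leg is folded with the trough stowed, and the bystanders and look-alikes were left alone (the judge's result was not shown).

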